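# Switch off the trimmer and shut its drawer

## Task

Two small drawer boxes stand open on the bathroom shelf. Put away the black trimmer: with the fingertips, press the round button on it all the way down to switch it off, and after that push its drawer fully shut. Only press and push, do not pick anything up; leave the other drawer (with the nail brush) open as it is, and do not shove the boxes or any of the other things out of place.

Things in the scene. Friction and masses are not known exactly. Their poses are not given: they have to be found in the camera images.
- trimmer_button (a joint): travel of the trimmer's push button in m: 0 = up, 0.005 = fully pressed (straight down); a spring, about 0.6 N at the start and 4 N fully down; it comes up again when let go
- button_top (a point): centre of the top of the round button, 16 mm across; it stands 6 mm proud of the flat top of the black trimmer (138 long, 36 wide, lying along the drawer), 52 mm above the shelf when up. It lies 42 mm behind the outer face of the drawer front, on the drawer's middle line, in the open part of the drawer; z up
- trimmer_drawer (a joint): opening of the drawer that holds the black trimmer, in m: 0 = fully home (a hard stop), grows as it comes out towards the box's own -x, 0.11 at most; it runs with about 1.2 N of friction and stays where left. It starts 0.07 to 0.105 open
- trimmer_front (a point): centre of the flat outer face of the front panel of the trimmer's drawer (panel 100 wide, 36 high, 6 mm thick, no handle; lower edge 6 mm, upper edge 42 mm above the shelf; this point is 24 mm above the shelf). Axes as the box's: x points into the drawer (the way to push it shut), z up. With the drawer home, it lies 97 mm in front of the box's origin.
- trimmer_box: frosted pale acrylic box, 186 deep (x) x 100 wide (y) x 66 mm high, about 1.6 kg with its drawer, standing loose on the shelf on grippy feet (a shove of more than roughly 7 to 15 N slides it). Origin: centre of its footprint, at shelf height; z up; its own -x is the open front, turned roughly to the robot. It holds the trimmer's drawer; it may stand left or right
- brush_drawer (a joint): opening of the other drawer, which holds a wooden nail brush (90 x 40 mm), in m: 0 = fully home (a hard stop), grows as it comes out towards the box's own -x, 0.11 at most; it runs with about 1.2 N of friction and stays where left. It starts 0.05 to 0.105 open
- brush_front (a point): centre of the flat outer face of the front panel of the nail brush's drawer (panel 100 wide, 36 high, 6 mm thick, no handle; lower edge 6 mm, upper edge 42 mm above the shelf; this point is 24 mm above the shelf). Axes as the box's: x points into the drawer (the way to push it shut), z up. With the drawer home, it lies 97 mm in front of the box's origin.
- brush_box: frosted pale acrylic box, 186 deep (x) x 100 wide (y) x 66 mm high, about 1.6 kg with its drawer, standing loose on the shelf on grippy feet (a shove of more than roughly 7 to 15 N slides it). Origin: centre of its footprint, at shelf height; z up; its own -x is the open front, turned roughly to the robot. It holds the nail brush's drawer, on the other side from the trimmer's box
- jar: frosted glass jar with metal screw lid, 56 mm across, 74 mm high, near the middle between the boxes. Loose; origin: centre of its underside; to be left alone
- tin: flat metal cream tin, 62 mm across, 22 mm high, between the boxes, farther back. Loose; origin: centre of its underside; to be left alone
- soap_dish: stainless steel soap dish with soap in it, 120 x 85 mm, 29 mm high, to the left. Loose; origin: centre of its underside; to be left alone
- comb: white comb lying flat, 180 x 30 x 5 mm, nearest the robot. Loose; origin: centre of its underside; to be left alone
- mirror: round magnifying mirror on a foot, 116 mm across, 207 mm high, far left. Loose; origin: centre of its underside; to be left alone
- tumbler: white open tumbler, 70 mm across, 95 mm high, to the right. Loose; origin: centre of its underside; to be left alone
- bottle: closed bottle, 56 mm across, 160 mm high, far right. Loose; origin: centre of its underside; to be left alone
Not all that is in view belongs to the job. Leave any blue look-alike of the trimmer_box alone.

How it is judged:
On the way, in this order (a step that is already met when the one before it is completed fails the run):
1. the trimmer's button is pressed down (at least 3 of its 5 mm) while its drawer is still open (value of joint trimmer_button above 0.003 m and value of joint trimmer_drawer above 0.04 m), for 0.05 s.
2. the trimmer's drawer is pushed home (value of joint trimmer_drawer below 0.005 m), for 0.2 s.
At the end, for the whole second after the job is handed in: the trimmer's drawer is shut to within 5 mm, its button up again; the nail brush's drawer still open (over 30 mm), its front within 25 mm of where it was; both boxes upright within 25 mm of where they were, at rest; the other things within 20 mm of where they were (value of joint trimmer_drawer below 0.005 m and value of joint trimmer_button below 0.002 m and value of joint brush_drawer above 0.03 m and not (distance of trimmer_box from where it was at the start of the episode above 0.025 m or height (world z) of trimmer_box above 0.012 m or angle between trimmer_box's own z axis and vertical above 0.15 rad) and not (distance of brush_box from where it was at the start of the episode above 0.025 m or height (world z) of brush_box above 0.012 m or angle between brush_box's own z axis and vertical above 0.15 rad) and linear speed of trimmer_box below 0.02 m/s and distance of each of jar, tin, soap_dish, comb, mirror, tumbler, bottle from where it was at the start of the episode below 0.02 m and distance of brush_front from where it was at the start of the episode below 0.025 m); the robot touches nothing.
It fails at once if the trimmer drawer's box is lifted more than 12 mm, tipped, or shoved more than 25 mm (distance of trimmer_box from where it was at the start of the episode above 0.025 m or height (world z) of trimmer_box above 0.012 m or angle between trimmer_box's own z axis and vertical above 0.15 rad).
It fails at once if the brush drawer's box is lifted more than 12 mm, tipped, or shoved more than 25 mm (distance of brush_box from where it was at the start of the episode above 0.025 m or height (world z) of brush_box above 0.012 m or angle between brush_box's own z axis and vertical above 0.15 rad).
It fails at once if the nail brush's drawer is moved more than 25 mm (distance of brush_front from where it was at the start of the episode above 0.025 m).
It fails at once if one of the other things (jar, tin, comb) is lifted more than 12 mm, tipped over, or moved more than 20 mm (distance of any of jar, tin, comb from where it was at the start of the episode above 0.02 m or height (world z) of any of jar, tin, comb above 0.012 m or angle between any of jar, tin, comb's own z axis and vertical above 0.4 rad).
It fails at once if one of the other things (soap dish, mirror, tumbler, bottle) is lifted more than 12 mm, tipped over, or moved more than 20 mm (distance of any of soap_dish, mirror, tumbler, bottle from where it was at the start of the episode above 0.02 m or height (world z) of any of soap_dish, mirror, tumbler, bottle above 0.012 m or angle between any of soap_dish, mirror, tumbler, bottle's own z axis and vertical above 0.4 rad).
It also fails if it takes over 45 s, if anything falls off the work surface, if the arm or the gripper's body presses on something with over 40 N, if the wrist force passes 120 N, or if a joint passes its speed limit or range.

## Robot

A 6-joint arm with a two-finger parallel gripper is mounted at the origin on the work surface. World frame = base frame: x ahead of the robot, y to its left, z up, the work surface at z = 0. Lengths are in m, angles in rad, forces in N, time in s.
With the tool pointing down it reaches from about 0.325 to 0.925 m from the base axis. Payload 3.1 kg.
Tool frame: the origin (TCP) lies between the finger pads; the fingertips stand bot.tip_extent ahead of it and the grasp point (between the pads) is the TCP (bot.tip_extent is the distance from the TCP to the fingertips, in m); z points along the fingers, y is the line along which they close (so a half turn about z gives the same grasp; the last joint's range is limited). The gripper opens to 85 mm and grips with 20 to 120 N. Pads are 22 mm wide; open, the fingers measure 114 mm over their backs; the gripper's body (76 mm by 85 mm) begins 54 mm behind the grasp point. The pads swing forward as they close: fully open they stand 13 mm farther back than shut.
Start: joints at [-1.274, 0.217, 1.613, -0, 1.311, -0.112], TCP at [0.248, -0.574, 0.25] pointing down, gripper open.
Joint ranges: [-2.75, 2.75], [-0.78, 2.1], [0.31, 2.55], [-1.13, 4.27], [0.13, 2.63], [-2.58, 2.58]. Speed limits (rad/s): [2.79, 2.79, 3.14, 3.14, 3.14, 3.14].

## Interface

Orientations are given as a rotation vector (axis times angle).
In Python, from bench import bot, optics gives the robot as it stands. The module is installed in compiled form; this text tells all that it offers.
- The arm moves only by the tool play_rows, never from a script. Its argument "commands" is a list of rows, each a list of 3 entries, a list of its own where there are three numbers: the shift along the tool's x, y, z in cm, then the turn, a rotation vector about the tool's x, y, z in degrees, then the opening, from -1 (shut) to 1 (fully open). In form: [[[x, y, z], [ax, ay, az], jaw], ...]. A call has 1 to 12 rows; each row shifts and turns the commanded pose from where the row before left it, along the tool's axes as they then stand; what a row does not reach is not made up. A row lasts 1/10 s, in which the tool goes at most 50 mm and 8.59 degrees, less where a joint would pass 70% of its speed; a pose out of reach is approached as far as the arm can. A call with a gripper value outside its range is refused whole. The fingers move at their own pace and stop on an object; "grip_force" is the grip in N (left out, the last holds). Time passes only in rows, so rows that do not move let the fingers close. It gives the time, the measured TCP pose, the force, the opening and the grip force at its end, in the units of the state.
- bot.sense(): the state, without advancing time (a new reading comes with each control period).
- optics.get_image(name): name is "scene" or "side" or "wrist"; returns a dict with "img" (384x512x3 uint8, red, green, blue), "range_z" (384x512 float32, m along the optical axis (not along the pixel's ray), 0 where there is no reading), "fovy" (degrees; the focal length in pixels is half the picture's height over the tangent of half this angle, whatever the lens; pixels are square), "cx", "cy" (the principal point, pixels), "xyz" and "rotation" of the camera in the world. Camera axes: x right, y up, looking along -z (the intrinsics and any distortion apply to the point x, -y, -z); pixel columns grow to the right and rows downward; lengths in m; the calibration is good to about 2 mm. A picture is of the moment at which its call begins.
- bot.job_done(): hands the job in; it is judged then, once.
Trained networks look in a picture, given as the dict that the camera call returned (one of the last four; its "shot" number tells which), for a name from the list of things; names that differ only in an ending like _2 or _b are one class to them, and where a whole thing is asked for, a point or a joint stands for the part that bears it (a point fixed in the world has none). Each returns a list of dicts, best first, with "score" (0 to 1); they miss things now and then, are a little off and sometimes report something else, mostly with a low value. They report only what shows in the picture. A call takes as long as a camera call. They do not tell look-alikes from the thing itself.
- optics.recognise(picture, query): "location" ([x, y, z] in m, in world coordinates, good to about 4 mm: the middle of the surface that is visible of it).
- optics.pinpoint(picture, query): "location" ([x, y, z] in m, in world coordinates, good to about 4 mm: a listed point, or the origin of a listed thing).
The state is a dict: "time_s": time; "qpos": joint angles; "qd": joint speeds; "joint_efforts": joint torques, N m; "position": TCP position; "tool_rot": TCP orientation; "wrist_force": force on the tool from outside, world axes, zero at the start; "torque": the same for the moment, N m; "gripper_width": finger opening in m; "grasp_force": force on a finger pad.
Only numpy, scipy, OpenCV 4.12 (cv2) and the standard library are available. Lean on these libraries where they do the work, as an engineer would, in place of code of your own. Each camera call takes 0.05 s, during which the arm holds its last target. There are 200 camera calls.

## Working session

There is one attempt and no reset: what is moved stays moved. The work goes in short steps, Python scripts to look and compute and a tool call to move; the robot and the scene stay as the last step left them, time stands still between calls to the robot, and variables do not carry over. Pictures are saved under pics/ and viewed, at most 10 in all, crops included, and the job is handed in when it is done.

Besides the shell and the picture viewer there is one more tool, called after ">>>" in YAML: its name, and indented under it one key for each argument. play_rows: Moves the arm, as the interface text tells. Its arguments: {"type":"object","properties":{"commands":{"type":"array"},"grip_force":{"type":"number"}},"required":["commands"]}

```bash
mkdir -p pics; cat > h.py <<'E'
import numpy as np,cv2
from bench import bot,optics
def ray(p,u,v,z):
    f=p["img"].shape[0]/2/np.tan(np.radians(p["fovy"])/2)
    c=np.array([(u-p["cx"])/f*z,-(v-p["cy"])/f*z,-z]);R=np.array(p["rotation"])
    return np.array(p["xyz"])+R.reshape(3,3)@c
def px(p,w):
    f=p["img"].shape[0]/2/np.tan(np.radians(p["fovy"])/2)
    c=np.array(p["rotation"]).reshape(3,3).T@(np.array(w)-p["xyz"])
    return p["cx"]+f*c[0]/-c[2],p["cy"]-f*c[1]/-c[2]
E
python3 - <<'E'
from h import *
for n in["scene","side"]:
    p=optics.get_image(n);cv2.imwrite(f"pics/{n}0.png",p["img"][:,:,::-1])
    print(n,p["xyz"],np.shape(p["rotation"]),p["fovy"],[k for k in p])
    for q in["button_top","trimmer_front","brush_front","trimmer_box","brush_box"]:
        print(q,[(np.round(d["location"],3),round(d["score"],2),np.round(px(p,d["location"]))) for d in optics.pinpoint(p,q)][:3])
s=bot.sense();print(s["tool_rot"],bot.tip_extent,s["wrist_force"])
E
```

```text
scene [ 1.5458743  -0.06544987  0.83103598] (3,) 51.959444375917826 ['img', 'range_z', 'fovy', 'cx', 'cy', 'xyz', 'rotation', 'shot']Traceback (most recent call last):
  File "<stdin>", line 6, in <module>
  File "h.py", line 9, in px
    c=np.array(p["rotation"]).reshape(3,3).T@(np.array(w)-p["xyz"])
      ~~~~~~~~~~~~~~~~~~~~~~~~~~~~~~~^^^^^
ValueError: cannot reshape array of size 3 into shape (3,3)
```

View pics/scene0.png

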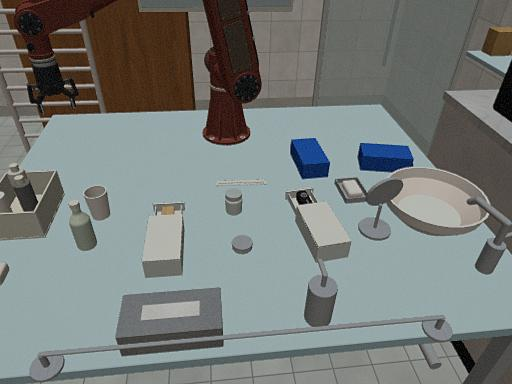

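The scene camera faces the robot. The black trimmer's open drawer is at about (303,197), in the pale box on the robot's left. The brush drawer is at (168,210). The blue boxes at (310,157) and (385,157) are look-alikes. The rotation comes as a rotation vector, so I'll fix the helper.

```bash
sed -i 's/np.array(p\["rotation"\]).reshape(3,3)/cv2.Rodrigues(np.array(p["rotation"],float))[0]/; s/R=np.array(p\["rotation"\])$/R=cv2.Rodrigues(np.array(p["rotation"],float))[0]/; s/R.reshape(3,3)/R/' h.py
python3 - <<'E'
from h import *
for n in["scene","side"]:
    p=optics.get_image(n);cv2.imwrite(f"pics/{n}0.png",p["img"][:,:,::-1])
    print(n,p["xyz"],p["cx"],p["cy"])
    for q in["button_top","trimmer_front","brush_front","trimmer_box","brush_box"]:
        print(q,[(np.round(d["location"],3),round(d["score"],2),np.round(px(p,d["location"]))) for d in optics.pinpoint(p,q)][:3])
    for q in ["jar","soap_dish","comb","mirror"]:
        print(q,[(np.round(d["location"],3),round(d["score"],2)) for d in optics.pinpoint(p,q)][:1])
    if n=="scene": cv2.imwrite("pics/crop0.png",cv2.resize(p["img"][150:280,130:380,::-1],None,fx=3,fy=3,interpolation=cv2.INTER_CUBIC))
s=bot.sense();print(s["tool_rot"],bot.tip_extent,s["wrist_force"])
E
```

```text
scene [ 1.5458743  -0.06544987  0.83103598] 255.65092666214179 192.33053772246976
button_top []
trimmer_front [(array([0.49 , 0.22 , 0.024]), 0.6, array([298., 192.]))]
brush_front [(array([ 0.522, -0.212,  0.019]), 0.85, array([170., 206.]))]
trimmer_box [(array([0.693, 0.242, 0.004]), 0.91, array([318., 237.])), (array([0.276, 0.3  , 0.003]), 0.86, array([307., 163.])), (array([ 0.307,  0.596, -0.001]), 0.76, array([382., 164.]))]
brush_box [(array([ 0.705, -0.216, -0.003]), 0.65, array([166., 252.]))]
jar [(array([ 0.54 , -0.007,  0.001]), 0.96)]
soap_dish [(array([0.469, 0.418, 0.001]), 0.6)]
comb [(array([ 0.379,  0.032, -0.   ]), 0.75)]
mirror [(array([0.671, 0.426, 0.002]), 0.94)]
side [0.46022929 1.06254711 1.15197157] 258.0997810068129 190.09201692288337
button_top [(array([ 0.707, -0.213, -0.004]), 0.36, array([224., 149.])), (array([ 0.525, -0.22 ,  0.021]), 0.32, array([266., 147.])), (array([ 0.709,  0.004, -0.001]), 0.18, array([215., 185.]))]
trimmer_front [(array([0.33 , 0.692, 0.021]), 0.86, array([311., 376.])), (array([0.489, 0.224, 0.023]), 0.78, array([266., 231.]))]
brush_front [(array([ 0.527, -0.216,  0.019]), 0.63, array([265., 148.]))]
trimmer_box [(array([ 0.278,  0.305, -0.005]), 0.83, array([326., 260.])), (array([0.306, 0.599, 0.001]), 0.68, array([319., 345.])), (array([ 0.689,  0.25 , -0.   ]), 0.55, array([209., 236.]))]
brush_box [(array([ 0.704, -0.217,  0.002]), 0.85, array([224., 147.]))]
jar [(array([ 0.533, -0.008,  0.004]), 0.59)]
soap_dish [(array([0.472, 0.414, 0.001]), 0.94)]
comb [(array([0.382, 0.034, 0.002]), 0.5)]
mirror [(array([0.673, 0.424, 0.004]), 0.67)]
[-3.07617764e+00 -6.37687788e-01  2.21374467e-05] 0.019 [-0.14415926 -0.3112689   0.01813132]
```

View pics/side0.png

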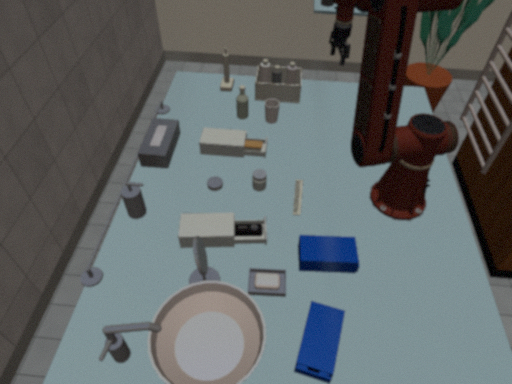

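View pics/crop0.png

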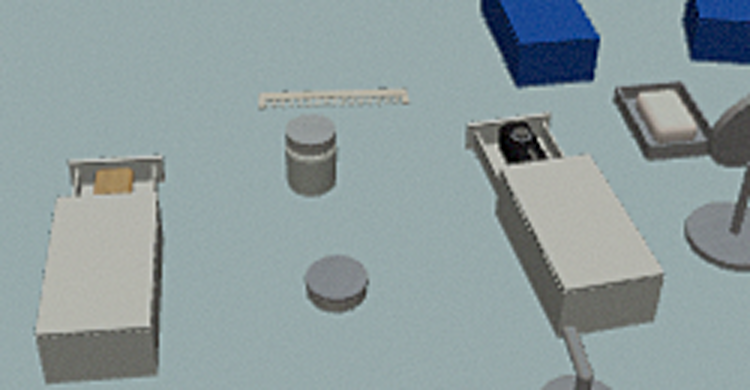

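The pale box with the black trimmer, at (318,237) in scene and (209,236) in side, is the one wanted. The blue boxes are ruled out by colour, and the pale box on the right holds the wooden brush. The button shows in the crop, and the front-to-box distance of about 203 mm fits. I'll hover above it with the fingers shut.

>>> play_rows:
  commands:
    - [[0,0,0],[0,0,8.3],-1]
    - [[0,0,0],[0,0,8.3],-1]
    - [[1.9,-4.24,0],[0,0,0],-1]
    - [[1.9,-4.24,0],[0,0,0],-1]
    - [[1.9,-4.24,0],[0,0,0],-1]
    - [[1.9,-4.24,0],[0,0,0],-1]
    - [[1.9,-4.24,0],[0,0,0],-1]
    - [[1.9,-4.24,0],[0,0,0],-1]
    - [[1.9,-4.24,0],[0,0,0],-1]
    - [[1.9,-4.24,0],[0,0,0],-1]
    - [[1.9,-4.24,0],[0,0,0],-1]
    - [[1.9,-4.24,0],[0,0,0],-1]

```text
time_s: 2.3
position: [0.387, -0.1282, 0.2507]
tool_rot: [3.135, 0.186, 0.002]
wrist_force: [0.8, 0.0, -0.0]
gripper_width: 0.0
grasp_force: 0.0
```

>>> play_rows:
  commands:
    - [[1.9,-4.24,0],[0,0,0],-1]
    - [[1.9,-4.24,0],[0,0,0],-1]
    - [[1.9,-4.24,0],[0,0,0],-1]
    - [[1.9,-4.24,0],[0,0,0],-1]
    - [[1.9,-4.24,0],[0,0,0],-1]
    - [[1.9,-4.24,0],[0,0,0],-1]
    - [[1.9,-4.24,0],[0,0,0],-1]
    - [[0,0,0],[0,0,0],-1]
    - [[0,0,0],[0,0,0],-1]

```text
time_s: 3.2
position: [0.4834, 0.1813, 0.2501]
tool_rot: [3.135, 0.191, -0.001]
wrist_force: [0.2, 0.1, -0.2]
gripper_width: 0.0002
grasp_force: 0.0
```

```bash
cat > w.py <<'E'
from h import *
import sys
p=optics.get_image("wrist");cv2.imwrite(f"pics/{sys.argv[1]}.png",p["img"][:,:,::-1])
for q in["button_top","trimmer_front","trimmer_box"]:
    print(q,[(np.round(d["location"],4),round(d["score"],2),np.round(px(p,d["location"]))) for d in optics.pinpoint(p,q)][:3])
s=bot.sense();print(s["position"],s["tool_rot"],s["wrist_force"],s["time_s"],s["gripper_width"])
E
python3 w.py w1
```

```text
button_top [(array([0.5311, 0.2258, 0.0478]), 0.78, array([219., 120.]))]
trimmer_front [(array([0.4894, 0.2227, 0.023 ]), 0.62, array([221., 156.]))]
trimmer_box [(array([0.2785, 0.2996, 0.0008]), 0.81, array([155., 295.]))]
[0.48331538 0.1793011  0.25026726] [ 3.13587576e+00  1.84100768e-01 -2.74246602e-04] [-0.44364682 -0.4583316  -0.06197714] 3.4 0.00014012342184487064
```

View pics/w1.png

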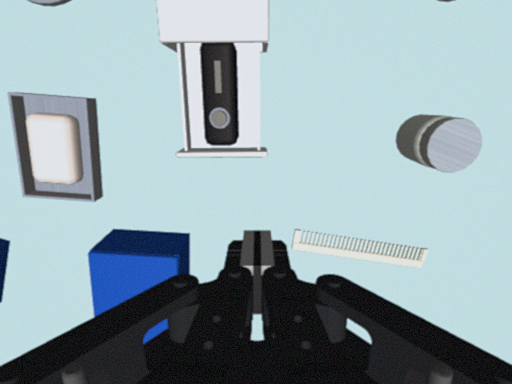

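The wrist view shows the button at (219,118). The drawer front is a strip from (177,153) to (267,153), centred at about x=221. I'll convert these to world positions at their known heights.

```bash
python3 - <<'E'
from h import *
p=optics.get_image("wrist")
def atz(u,v,z):
    a=ray(p,u,v,0);d=ray(p,u,v,1)-a;return a+d*(z-a[2])/d[2]
g=cv2.GaussianBlur(p["img"],(3,3),0)
c=cv2.HoughCircles(cv2.cvtColor(p["img"][95:145,195:245],cv2.COLOR_RGB2GRAY),cv2.HOUGH_GRADIENT,1,30,param1=100,param2=10,minRadius=6,maxRadius=14)
print("circ",c)
if c is not None: print(atz(195+c[0,0,0],95+c[0,0,1],.052))
print("btn",atz(219,118,.052),"L",atz(177,156,.042),"R",atz(267,156,.042),"boxL",atz(160,42,.066),"boxR",atz(269,42,.066))
print(p["range_z"][118,219],ray(p,219,118,p["range_z"][118,219]))
R=cv2.Rodrigues(np.array(bot.sense()["tool_rot"]))[0]
print(R, R.T@(np.array([0.531,.2268,.1])-bot.sense()["position"]))
E
```

```text
circ [[[22.5 22.5  7.4]]]
[0.53376067 0.22534376 0.052     ]
btn [0.53344594 0.22379309 0.052     ] L [0.48741517 0.26675398 0.042     ] R [0.49882339 0.16999266 0.042     ] boxL [0.59524671 0.2809706  0.066     ] boxR [0.60684107 0.18270111 0.066     ]
0.31271031 [0.53342711 0.22382299 0.05173297]
[[ 9.93154149e-01  1.16811106e-01  3.26585495e-05]
 [ 1.16811110e-01 -9.93154127e-01 -2.09150818e-04]
 [ 8.00383499e-06  2.11533884e-04 -9.99999978e-01]] [ 0.05283439 -0.04165578  0.15033455]
```

>>> play_rows:
  commands:
    - [[2.73,-1.95,2],[0,0,0],-1]
    - [[2.73,-1.95,3],[0,0,0],-1]
    - [[0,0,4],[0,0,0],-1]
    - [[0,0,4],[0,0,0],-1]
    - [[0,0,2.6],[0,0,0],-1]
    - [[0,0,0],[0,0,0],-1]
    - [[0,0,0],[0,0,0],-1]
    - [[0,0,0],[0,0,0],-1]

```text
time_s: 4.25
position: [0.5351, 0.2258, 0.0969]
tool_rot: [-3.135, -0.186, -0.007]
wrist_force: [1.3, -0.2, 0.9]
gripper_width: 0.0001
grasp_force: 0.0
```

```bash
python3 w.py w2
```

```text
button_top [(array([0.532 , 0.2262, 0.0489]), 0.77, array([256., 232.]))]
trimmer_front []
trimmer_box []
[0.53449961 0.22608495 0.09638207] [-3.13522805 -0.18669825 -0.00561992] [-0.46424434 -0.42979668 -0.00391277] 4.45 4.464706468666303e-06
```

View pics/w2.png

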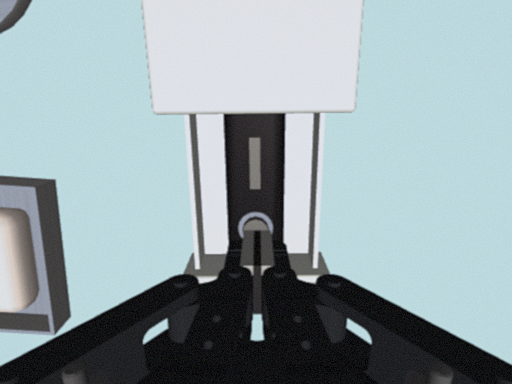

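The button at (255,228) is directly under the fingertips at (257,235). I'll go down and watch the force.

>>> play_rows:
  commands:
    - [[0,0,1.2],[0,0,0],-1]
    - [[0,0,0.9],[0,0,0],-1]
    - [[0,0,0.4],[0,0,0],-1]
    - [[0,0,0],[0,0,0],-1]
    - [[0,0,0],[0,0,0],-1]

```text
time_s: 4.95
position: [0.5327, 0.2256, 0.069]
tool_rot: [3.135, 0.187, -0.002]
wrist_force: [-1.7, -0.2, 1.5]
gripper_width: 0.0004
grasp_force: 1.0
```

>>> play_rows:
  commands:
    - [[0,0,0.25],[0,0,0],-1]
    - [[0,0,0],[0,0,0],-1]
    - [[0,0,0],[0,0,0],-1]

```text
time_s: 5.25
position: [0.5334, 0.2258, 0.0672]
tool_rot: [-3.136, -0.187, -0.001]
wrist_force: [-1.0, -1.0, 3.2]
gripper_width: -0.0001
grasp_force: 1.6
```

>>> play_rows:
  commands:
    - [[0,0,0.15],[0,0,0],-1]
    - [[0,0,0.05],[0,0,0],-1]
    - [[0,0,0],[0,0,0],-1]
    - [[0,0,0],[0,0,0],-1]

```text
time_s: 5.65
position: [0.5342, 0.2259, 0.0659]
tool_rot: [-3.136, -0.187, -0.004]
wrist_force: [-1.2, -1.0, 6.3]
gripper_width: -0.0005
grasp_force: 3.2
```

The force of 6.3 N is above the spring's 4 N, so the button is fully down. Next: lift, back off and lower in front of the drawer.

>>> play_rows:
  commands:
    - [[0,0,-2],[0,0,0],-1]
    - [[0,0,-4],[0,0,0],-1]
    - [[-3.9,0,0],[0,0,0],-1]
    - [[-3.9,0,0],[0,0,0],-1]
    - [[0,0,0],[0,0,0],-1]
    - [[0,0,3],[0,0,0],-1]
    - [[0,0,3],[0,0,0],-1]
    - [[0,0,3],[0,0,0],-1]
    - [[0,0,0],[0,0,0],-1]
    - [[0,0,0],[0,0,0],-1]

```text
time_s: 6.65
position: [0.4554, 0.2164, 0.0343]
tool_rot: [3.136, 0.187, -0.002]
wrist_force: [0.6, 0.2, 0.4]
gripper_width: 0.0
grasp_force: 0.0
```

```bash
python3 w.py w3
```

```text
button_top [(array([0.5335, 0.2233, 0.0477]), 0.89, array([264.,  83.]))]
trimmer_front [(array([0.4923, 0.2243, 0.0241]), 0.76, array([249., 183.]))]
trimmer_box []
[0.45750224 0.21708959 0.0366697 ] [-3.13501635 -0.1867682  -0.00597959] [-1.08074154  0.12988358  0.34588155] 6.85 1.5581913247276744e-05
```

View pics/w3.png

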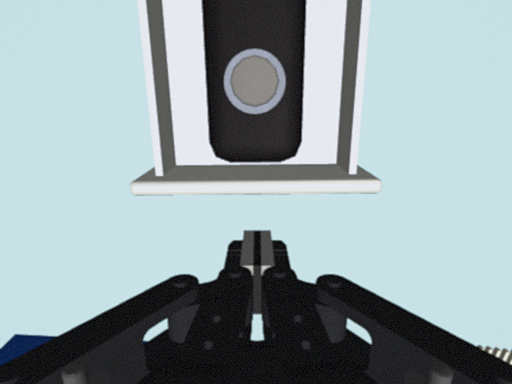

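The fingertips at (257,235) are centred and square in front of the panel, which spans (132–381,187). Push slowly.

>>> play_rows:
  commands:
    - [[1.0,0,0],[0,0,0],-1]
    - [[0.8,0,0],[0,0,0],-1]
    - [[0.8,0,0],[0,0,0],-1]
    - [[1.0,0,0],[0,0,0],-1]
    - [[1.0,0,0],[0,0,0],-1]
    - [[1.0,0,0],[0,0,0],-1]
    - [[1.0,0,0],[0,0,0],-1]
    - [[1.0,0,0],[0,0,0],-1]
    - [[1.0,0,0],[0,0,0],-1]
    - [[1.0,0,0],[0,0,0],-1]
    - [[0.6,0,0],[0,0,0],-1]

```text
time_s: 7.95
position: [0.5581, 0.2287, 0.0348]
tool_rot: [3.136, 0.187, 0.001]
wrist_force: [-2.2, -0.2, 0.2]
gripper_width: 0.0001
grasp_force: 0.7
```

>>> play_rows:
  commands:
    - [[0.6,0,0],[0,0,0],-1]
    - [[0.4,0,0],[0,0,0],-1]
    - [[0,0,0],[0,0,0],-1]

```text
time_s: 8.25
position: [0.5679, 0.2298, 0.035]
tool_rot: [3.136, 0.187, 0.002]
wrist_force: [0.7, -0.4, 0.2]
gripper_width: 0.0001
grasp_force: 0.0
```

```bash
python3 w.py w4
```

```text
button_top []
trimmer_front [(array([0.5789, 0.2344, 0.0216]), 0.94, array([250., 234.]))]
trimmer_box []
[0.56700519 0.22971509 0.03493699] [3.13594288e+00 1.86971930e-01 9.19678743e-04] [-0.05159843  0.11562666  0.25339081] 8.45 0.0003998330739059183
```

View pics/w4.png

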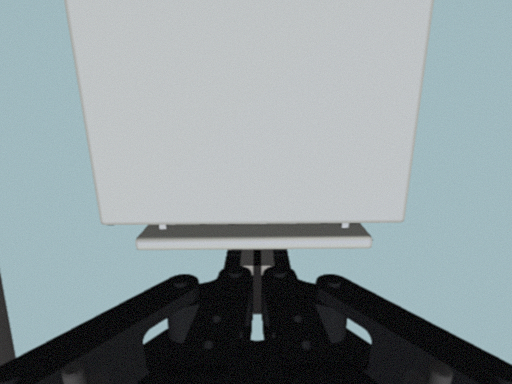

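The front, the strip at (137–371,242), is still about 15 mm out. I'll continue in small steps.

>>> play_rows:
  commands:
    - [[0.3,0,0],[0,0,0],-1]
    - [[0.3,0,0],[0,0,0],-1]
    - [[0.3,0,0],[0,0,0],-1]
    - [[0.2,0,0],[0,0,0],-1]

```text
time_s: 8.85
position: [0.5779, 0.2312, 0.0347]
tool_rot: [-3.136, -0.187, 0.0]
wrist_force: [-1.8, -0.0, 0.5]
gripper_width: 0.0001
grasp_force: 0.6
```

>>> play_rows:
  commands:
    - [[0.15,0,0],[0,0,0],-1]
    - [[0.15,0,0],[0,0,0],-1]

```text
time_s: 9.05
position: [0.5808, 0.2315, 0.0347]
tool_rot: [-3.136, -0.187, 0.0]
wrist_force: [-1.3, 0.2, -0.3]
gripper_width: -0.0006
grasp_force: 0.6
```

>>> play_rows:
  commands:
    - [[0.15,0,0],[0,0,0],-1]
    - [[0.15,0,0],[0,0,0],-1]

```text
time_s: 9.25
position: [0.5835, 0.2318, 0.0347]
tool_rot: [3.136, 0.187, -0.002]
wrist_force: [-5.3, 0.1, 2.2]
gripper_width: 0.0001
grasp_force: 2.1
```

>>> play_rows:
  commands:
    - [[0.1,0,0],[0,0,0],-1]
    - [[0,0,0],[0,0,0],-1]

```text
time_s: 9.45
position: [0.5835, 0.2319, 0.0347]
tool_rot: [3.136, 0.187, -0.005]
wrist_force: [-5.0, -0.5, 3.4]
gripper_width: 0.0002
grasp_force: 2.4
```

The advance stopped at x=0.5835 with the force up at 5 N, so it is on the hard stop. I'll back off and check.

>>> play_rows:
  commands:
    - [[0,0,0],[0,0,0],-1]
    - [[0,0,0],[0,0,0],-1]
    - [[-1,0,0],[0,0,0],-1]
    - [[-3,0,0],[0,0,0],-1]
    - [[-3,0,0],[0,0,0],-1]
    - [[0,0,-4],[0,0,0],-1]
    - [[0,0,-4],[0,0,0],-1]
    - [[0,0,-4],[0,0,0],-1]
    - [[0,0,-4],[0,0,0],-1]
    - [[0,0,0],[0,0,0],-1]
    - [[0,0,0],[0,0,0],-1]

```text
time_s: 10.55
position: [0.5166, 0.2239, 0.1968]
tool_rot: [-3.135, -0.187, -0.008]
wrist_force: [-0.4, -0.5, -0.1]
gripper_width: 0.0003
grasp_force: 0.0
```

```bash
python3 w.py w5; python3 - <<'E'
from h import *
for n in["scene","side"]:
    p=optics.get_image(n)
    for q in["trimmer_front","trimmer_box","brush_front","jar","soap_dish","comb"]:
        print(q,[(np.round(d["location"],3),round(d["score"],2)) for d in optics.pinpoint(p,q)][:3])
E
```

```text
button_top []
trimmer_front [(array([0.5943, 0.2349, 0.0219]), 0.92, array([255.,  94.])), (array([0.4714, 0.4117, 0.001 ]), 0.72, array([ 79., 193.]))]
trimmer_box []
[0.51394245 0.22316477 0.1926173 ] [ 3.13515189  0.18673145 -0.00542121] [ 0.4299804  -0.33015111  0.5035185 ] 10.75 0.00015366420176741424
trimmer_front [(array([ 0.519, -0.435,  0.002]), 0.58)]
trimmer_box [(array([0.694, 0.241, 0.   ]), 0.98), (array([ 0.31 ,  0.596, -0.   ]), 0.86), (array([0.277, 0.3  , 0.   ]), 0.6)]
brush_front [(array([ 0.521, -0.21 ,  0.023]), 0.67)]
jar [(array([ 0.538, -0.001,  0.003]), 0.79), (array([ 0.707, -0.216, -0.003]), 0.72)]
soap_dish [(array([0.469, 0.417, 0.   ]), 0.78)]
comb [(array([ 0.383,  0.033, -0.001]), 0.52)]
trimmer_front [(array([0.33 , 0.694, 0.021]), 0.89), (array([0.594, 0.239, 0.02 ]), 0.51)]
trimmer_box [(array([ 0.31 ,  0.598, -0.001]), 0.89), (array([0.281, 0.305, 0.002]), 0.88), (array([ 0.691,  0.248, -0.004]), 0.77)]
brush_front [(array([0.469, 0.414, 0.003]), 0.52)]
jar [(array([0.593, 0.237, 0.021]), 0.23)]
soap_dish [(array([0.47 , 0.413, 0.002]), 0.96)]
comb [(array([0.381, 0.032, 0.002]), 0.69)]
```

View pics/w5.png

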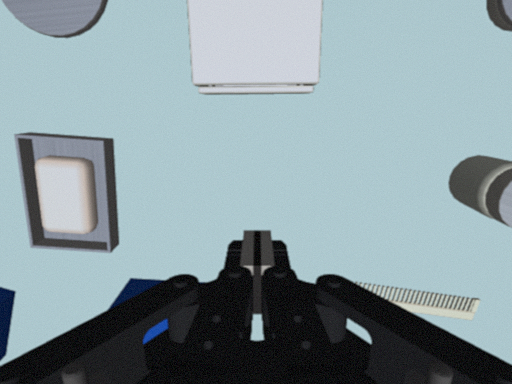

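The front strip at (198–313,89) sits just proud of the box, as a shut drawer should: it measures about 98 mm from the origin, against 97 mm when home. The box hasn't moved, and the arm is clear.

```bash
python3 -c "
from bench import bot
print(bot.job_done())"
```

```text
the job is handed in; nothing more can be done
None
```

I pressed the trimmer's button all the way down, pushed its drawer shut against the stop, and handed the job in. In the last images its box, the brush drawer, jar, soap dish and comb were where they started; I did not re-measure the other things, and the hand-in returned no verdict.

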